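Raise the showcase window to the height clip

TASK

The seal-carver's glass showcase has a counterweighted window that slides up its sloping front. With the fingertips, push the window up from beneath its lip until the lip is level with the pointed brass clip on the side rail, then leave it there. Do not pinch the lip or take hold of it, and leave the clip and the pot, bottle and jar standing around undisturbed.

Things in the scene. Friction and masses are not known exactly. Their poses are not given: they have to be found in the camera images.
- case: glass showcase, fixed; 290 mm deep (x), 418 mm wide over the counterweight tubes at its sides (y), 391 mm high. Origin: centre of its underside, on the table. x points from the window side (facing the robot) to the back, y left, z up. Dark plinth 66 mm high, front face at x = -145 mm; from its top front edge the window plane rises, leaning back (away from the robot) 30 degrees from vertical.
- sash (a joint): the sliding window (aluminium frame 308 mm wide, 200 mm long, with clear pane): metres slid up the slope from fully shut (0), stop at 0.195. A counterweight balances it, so it stays where it is left; moving it takes about 2 to 5 N along the slope, either way.
- lip_under (a point): centre of the underside of the lip, an aluminium ledge 290 mm wide (y) square to the window. It is 40 mm deep (x) and 16 thick (z): outer edge at x = -20 mm, window at +20. z = the way the window slides up, x into the case and 30 degrees down, y left. In front and beneath it is free 100 mm either side of the middle; table 105 mm below when shut.
- mark (a joint): the brass height clip on the left (+y) rail of the window: the value that sash has when the middle of the lip's 16 mm thickness is level with the clip's point. It is clamped and must not be shifted.
- mark_point (a point): the point of the brass clip (block 30 x 30 x 22 mm with a wedge whose edge points at the lip's left end, 12 mm beyond it). Axes as lip_under, z up the slope. The window is level when this point lies 8 mm above lip_under's origin along z, i.e. half-way up the lip's thickness.
- brush_pot: blue ceramic pot with three upright brushes, 72 mm wide, 195 mm high over the brushes, loose, about 0.45 kg; origin at the centre of its underside. Leave alone.
- ink_bottle: black bottle with white cap, 52 mm wide, 130 mm high, loose; origin at the centre of its underside. Leave alone.
- paste_jar: glass jar with steel lid, 64 mm wide, 75 mm high, loose; origin at the centre of its underside. Leave alone.

How it is judged:
On the way, in this order (a step that is already met when the one before it is completed fails the run):
1. the window is on its way up, pushed by the fingers at the lower half of its lip (contact force between the fingers and sash_c0 above 0.5 N and value of joint sash above 0.045 m), for 0.1 s.
2. the window's lip is level with the clip (z of lip_under in the frame of mark_point between -0.016 and 0 m), for 0.2 s.
At the end, for the whole second after the job is handed in: the window rests with the middle of the lip within 8 mm of the clip's point, measured along the slope; the clip has not shifted (6 mm); pot, bottle and jar stand upright within 15 mm of where they were (all of step 2 and velocity of joint sash between -0.01 and 0.01 m/s and distance of mark_point from where it was at the start of the episode below 0.006 m and distance of each of brush_pot, ink_bottle, paste_jar from where it was at the start of the episode below 0.015 m and angle between each of brush_pot, ink_bottle, paste_jar's own z axis and vertical below 0.2 rad); the robot touches nothing.
It fails at once if the lip is pinched (fingers press its top and its underside at once) (contact force between the fingers and sash_c0 above 0.5 N and contact force between the fingers and sash_c1 above 0.5 N).
It fails at once if the height clip is shifted (distance of mark_point from where it was at the start of the episode above 0.006 m).
It fails at once if the pot, the bottle or the jar is moved, lifted or tipped (distance of any of brush_pot, ink_bottle, paste_jar from where it was at the start of the episode above 0.015 m or angle between any of brush_pot, ink_bottle, paste_jar's own z axis and vertical above 0.2 rad).
It also fails if it takes over 48 s, if anything falls off the work surface, if the arm or the gripper's body presses on something with over 40 N, if the wrist force passes 120 N, or if a joint passes its speed limit or range.

ROBOT

A 6-joint arm with a two-finger parallel gripper is mounted at the origin on the work surface. World frame = base frame: x ahead of the robot, y to its left, z up, the work surface at z = 0. Lengths are in m, angles in rad, forces in N, time in s.
With the tool pointing down it reaches from about 0.275 to 0.725 m from the base axis. Payload 15.9 kg.
Tool frame: the origin (TCP) lies midway between the tips of the shut fingers; the grasp point (between the pads) lies 19 mm behind it; x points along the fingers, y is the direction in which the jaws open and shut, and the axes are right-handed (so a half turn about x gives the same grasp; the last joint's range is limited). The gripper opens to 85 mm and grips with 20 to 120 N. Pads are 22 mm wide; open, the fingers measure 114 mm over their backs; the gripper's body (76 mm by 85 mm) begins 54 mm behind the grasp point. The pads swing forward as they close: fully open they stand 13 mm farther back than shut.
Start: joints at [1.208, 0.213, -0.034, 1.323, 0, 1.571], TCP at [0.177, 0.467, 0.207] pointing down, gripper open.
Joint ranges: [-2.98, 2.98], [-0.74, 1.72], [-1.14, 1.35], [-2.1, 2.04], [-1.57, 1.44], [-3.14, 3.14]. Speed limits (rad/s): [1.89, 1.89, 2.39, 2.57, 3.14, 3.14].

INTERFACE

Orientations are given as [roll, pitch, yaw] about the fixed x, y, z axes, in that order (R = Rz(yaw) Ry(pitch) Rx(roll)).
In Python, from bench import * gives the robot as it stands.
- The arm moves only by the shell command python3 -m crank 'ROWS'. ROWS is JSON, a list of rows, each a list of 3 entries, a list of its own where there are three numbers: the turn, a rotation vector about the tool's x, y, z in degrees, then the shift along the tool's x, y, z in m, then the opening, from 0 (shut) to 1 (fully open). A call has 1 to 20 rows; each row shifts and turns the pose as measured when the row begins, along the tool's axes as they then stand; what a row does not reach is not made up. A row lasts 1/12 s, in which the tool goes at most 41.7 mm and 7.16 degrees, less where a joint would pass 70% of its speed; a pose out of reach is approached as far as the arm can. A call with a gripper value outside its range is refused whole. The fingers move at their own pace and stop on an object; the grip force is fixed at half the most. Time passes only in rows, so rows that do not move let the fingers close. It gives the time, the measured TCP pose, the force and the opening at its end, in the units of the state.
- get_obs(): the state, without advancing time (a new reading comes with each control period).
- snapshot(name): name is "scene" or "top" or "wrist"; returns the picture (384x512x3 uint8, red, green, blue); there is no depth.
- calibration(name): a dict with "K" (3x3 intrinsics, pixels), "T" (4x4, takes a point from camera to world coordinates). Camera axes: x right, y down, z forward; pixel columns grow to the right and rows downward; lengths in m; the calibration is good to about 2 mm. A picture is of the moment at which its call begins: read the wrist's pose just before it. calibration takes no time and is no camera call; for the wrist camera it gives the pose at the moment of the call.
- hand_in(): hands the job in, once; it reports no verdict.
The state is a dict: "t": time; "joints": joint angles; "joint_velocities": joint speeds; "joint_efforts": joint torques, N m; "eef_pos": TCP position; "orientation": TCP orientation; "force": force on the tool from outside, world axes, zero at the start; "ft_torque": the same for the moment, N m; "grip_width": finger opening in m.
Only numpy, scipy, OpenCV 4.12 (cv2) and the standard library are available. Lean on these libraries where they do the work, as an engineer would, in place of code of your own. Each camera call takes 0.05 s, during which the arm holds its last target. There are 200 camera calls.

## Working session

There is one attempt and no reset: what is moved stays moved. The work goes in short steps, Python scripts to look and compute and a shell command to move; the robot and the scene stay as the last step left them, time stands still between calls to the robot, and variables do not carry over. Pictures are saved under pics/ and viewed, about 8 in all and at most 12, crops included, and the job is handed in when it is done.

```bash
ls; mkdir -p pics
python3 - <<'E'
from bench import *
import cv2
for n in("scene","top"):
    im=snapshot(n); cv2.imwrite(f"pics/{n}0.png",im[:,:,::-1])
    c=calibration(n); print(n,c["K"],c["T"])
o=get_obs();print(o)
E
```

```text
pics
scene [[348.70573505   0.         253.53027294]
 [  0.         348.70573505 190.41159532]
 [  0.           0.           1.        ]] [[ 0.98490278  0.15155383 -0.08365379  0.61019334]
 [ 0.17271821 -0.82789595  0.533626   -0.42409905]
 [ 0.01161643 -0.54001826 -0.84157313  0.77186805]
 [ 0.          0.          0.          1.        ]]
top [[387.65910045   0.         254.87621022]
 [  0.         387.65910045 191.25858428]
 [  0.           0.           1.        ]] [[-3.91422395e-03 -9.91697052e-01  1.28536520e-01  4.26206701e-01]
 [-9.99992292e-01  3.92151190e-03 -1.96379879e-04 -3.51558750e-02]
 [-3.09308144e-04 -1.28536297e-01 -9.91704757e-01  9.38067284e-01]
 [ 0.00000000e+00  0.00000000e+00  0.00000000e+00  1.00000000e+00]]
{'t': 0.1, 'joints': array([ 1.20803034e+00,  2.13314239e-01, -3.49289862e-02,  1.32346484e+00,
        1.07740361e-06,  1.57078866e+00]), 'joint_velocities': array([-0.00120706, -0.00069661,  0.00116752, -0.00128155, -0.00108915,
        0.00016427]), 'joint_efforts': array([ 5.99458599e-05, -6.87247539e+01,  4.87805843e+01,  1.21535361e-02,
       -4.30916452e-05, -9.12172631e-07]), 'eef_pos': array([0.17732973, 0.46719424, 0.20648873]), 'orientation': array([-1.57198569,  1.56988458, -1.93474401]), 'force': array([-0.16311166,  0.23324462,  0.5411892 ]), 'ft_torque': array([-0.01418468, -0.00303552,  0.0002313 ]), 'grip_width': 0.085577146749347}
```

View pics/scene0.png

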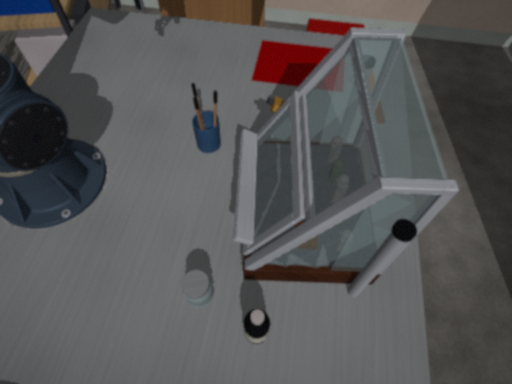

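View pics/top0.png

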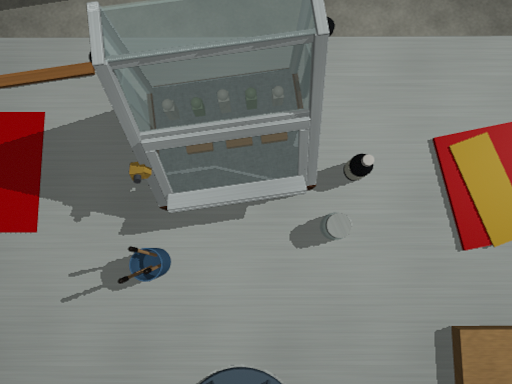

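The scene view shows the case at right, with the lip from about (250,130) to (240,242) and the brass clip near (276,103). In the top view the lip runs from (168,205) to (307,187) and the clip is near (140,172). I'll zoom in for accurate pixels.

Run:
```python
import cv2,numpy as np
a=cv2.imread("pics/scene0.png")[85:265,215:315]; b=cv2.imread("pics/top0.png")[150:220,115:325]
cv2.imwrite("pics/c1.png",np.hstack([cv2.resize(a,None,fx=3.3,fy=3.3,interpolation=2),np.zeros((594,10,3),np.uint8)]))
cv2.imwrite("pics/c2.png",cv2.resize(b,None,fx=3.8,fy=3.8,interpolation=2))
```

```text
(no output)
```

View pics/c1.png

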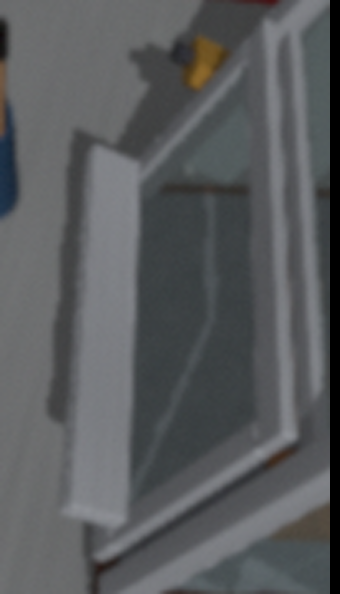

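View pics/c2.png

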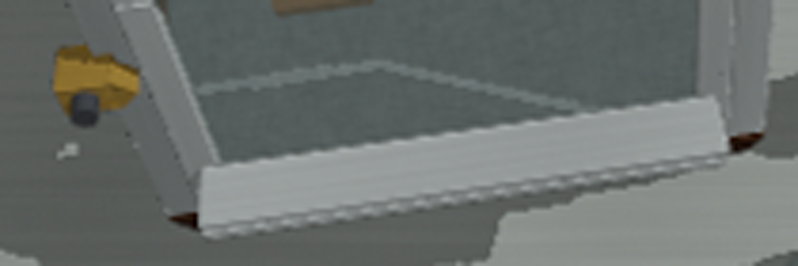

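```bash
cat > h.py <<'E'
from bench import *
import numpy as np
def P(n):
    c=calibration(n); return c["K"]@np.linalg.inv(c["T"])[:3]
def ray(n,u,v):
    c=calibration(n); d=c["T"][:3,:3]@np.linalg.solve(c["K"],[u,v,1.]); return c["T"][:3,3],d/np.linalg.norm(d)
def tri(a,b):
    (p,d),(q,e)=ray("scene",*a),ray("top",*b)
    s=np.linalg.lstsq(np.c_[d,-e],q-p,rcond=None)[0]
    x,y=p+s[0]*d,q+s[1]*e; return (x+y)/2,np.linalg.norm(x-y)
def plane(n,u,v,z):
    p,d=ray(n,u,v); return p+d*(z-p[2])/d[2]
E
python3 - <<'E'
from h import *
S=lambda x,y:(215+x/3.3-.35,85+y/3.3-.35)
T=lambda x,y:(115+x/3.8-.37,150+y/3.8-.37)
pts=dict(LO=(S(93,147),T(200,228)),LI=(S(138,162),T(204,170)),RO=(S(70,511),T(728,152)),RI=(S(127,520),T(714,97)),clip=(S(190,86),T(139,83)))
r={}
for k,(a,b) in pts.items():
    r[k],e=tri(a,b); print(k,r[k].round(4),round(e,4))
for A,B in(("LO","RO"),("LI","RI"),("LO","LI"),("RO","RI")): print(A,B,np.linalg.norm(r[A]-r[B]))
y=(r["LO"]-r["RO"]+r["LI"]-r["RI"]); yaw=np.arctan2(-y[0],y[1]); print("yaw",np.degrees(yaw))
c,s=np.cos(yaw),np.sin(yaw)
X=np.array([c,s,0]);Y=np.array([-s,c,0]);Z=np.array([0,0,1])
z=np.cos(np.pi/6)*Z+.5*X; x=np.cos(np.pi/6)*X-.5*Z
m=(r["LO"]+r["RO"]+r["LI"]+r["RI"])/4; u=m-.016*z
print("lip_under",u,"clip rel",[(r["clip"]-u)@v for v in(x,Y,z)])
for k in r: print(k,[((r[k]-u)@v).round(4) for v in(x,Y,z)])
print("pot",plane("top",150,262,.08),"jar",plane("top",338,226,.075),"bottle",plane("top",368,160,.13), "pot scene",plane("scene",207,120,.1), "jar scene", plane("scene",197,284,.075),"bottle scene", plane("scene",257,318,.13))
E
```

```text
LO [0.4918 0.1454 0.1405] 0.0007
LI [0.5251 0.1465 0.1296] 0.0001
RO [ 0.5328 -0.1422  0.1381] 0.0002
RI [ 0.5661 -0.1365  0.1255] 0.001
clip [0.5597 0.1651 0.1958] 0.0048
LO RO 0.2905143298691532
LI RI 0.2860485291813064
LO LI 0.03502729546810944
RO RI 0.03606279696008865
yaw 8.183458155260249
lip_under [0.52101702 0.00214953 0.11957082] clip rel [np.float64(0.015148187794050617), np.float64(0.15577623102354593), np.float64(0.09676844081230976)]
LO [np.float64(-0.0179), np.float64(0.1459), np.float64(0.0138)]
LI [np.float64(0.0162), np.float64(0.1423), np.float64(0.021)]
RO [np.float64(-0.017), np.float64(-0.1446), np.float64(0.0116)]
RI [np.float64(0.0186), np.float64(-0.1437), np.float64(0.0175)]
clip [np.float64(0.0151), np.float64(0.1558), np.float64(0.0968)]
pot [0.38277999 0.19397247 0.08      ] jar [ 0.45960354 -0.21947732  0.075     ] bottle [ 0.59693709 -0.27584183  0.13      ] pot scene [0.38533605 0.19621176 0.1       ] jar scene [ 0.46731738 -0.2242668   0.075     ] bottle scene [ 0.59882587 -0.28051925  0.13      ]
```

The triangulated lip is 290 mm long, as given. lip_under is at about (0.521, 0.002, 0.120), the yaw is 8.2°, and the clip is about 89 mm above level. Next I plan the approach.

```bash
cat >> h.py <<'E'
from scipy.spatial.transform import Rotation as Ro
U=np.array([.521,.002,.1196]); yaw=np.radians(8.2)
X=np.array([np.cos(yaw),np.sin(yaw),0]);Yc=np.array([-X[1],X[0],0])
lz=np.cos(np.pi/6)*np.array([0,0,1])+.5*X; lx=np.cos(np.pi/6)*X-.5*np.array([0,0,1])
def delta(target,pitch=30,sgn=1):
    """target world pos; prints remaining turn (deg, tool) and shift (tool axes)"""
    o=get_obs(); R=Ro.from_euler("xyz",o["orientation"])
    G=Ro.from_euler("xyz",[0 if sgn>0 else np.pi,np.radians(pitch),yaw])
    print("t",o["t"],"pos",o["eef_pos"].round(4),"F",o["force"].round(1),"lip-frame tcp",[float(((o["eef_pos"]-U)@v).round(4)) for v in(lx,Yc,lz)])
    print("turn",np.degrees((R.inv()*G).as_rotvec()).round(1),"shift",R.inv().apply(np.array(target)-o["eef_pos"]).round(4),"q",o["joints"].round(2))
    print("R",R.as_matrix().round(2).tolist())
E
python3 - <<'E'
from h import *
delta([.33,-.02,.33],30,1);delta([.33,-.02,.33],30,-1)
E
python3 -m crank '[[[0,0,0],[-0.035,0,0],0],[[0,0,0],[-0.035,0,0],0],[[0,0,0],[-0.035,0,0],0],[[0,0,0],[-0.035,0,0],0]]'
python3 - <<'E'
from h import *
delta([.33,-.02,.33],30,1);delta([.33,-.02,.33],30,-1)
E
```

```text
t 0.1 pos [0.1773 0.4672 0.2065] F [-0.2  0.2  0.5] lip-frame tcp [-0.2806, 0.5095, -0.0617]
turn [-26.2 -58.7  15.2] shift [-0.1231 -0.4014  0.3156] q [ 1.21  0.21 -0.03  1.32  0.    1.57]
R [[-0.0, 0.35, 0.93], [-0.0, 0.93, -0.35], [-1.0, -0.0, -0.0]]
t 0.1 pos [0.1773 0.4672 0.2065] F [-0.2  0.2  0.5] lip-frame tcp [-0.2806, 0.5095, -0.0617]
turn [133.1  19.9  76.9] shift [-0.1231 -0.4014  0.3156] q [ 1.21  0.21 -0.03  1.32  0.    1.57]
R [[-0.0, 0.35, 0.93], [-0.0, 0.93, -0.35], [-1.0, -0.0, -0.0]]
t: 0.43
eef_pos: [0.1755, 0.4624, 0.3424]
orientation: [-1.569, 1.552, -1.932]
force: [-0.1, 1.0, 0.7]
grip_width: 0.0391
t 0.4333 pos [0.1755 0.4624 0.3424] F [-0.1  1.   0.7] lip-frame tcp [-0.3507, 0.505, 0.0549]
turn [-25.7 -58.9  16.1] shift [ 0.0198 -0.3959  0.3156] q [ 1.21  0.25  0.36  1.7  -0.    1.57]
R [[-0.01, 0.35, 0.93], [-0.02, 0.93, -0.35], [-1.0, -0.02, 0.0]]
t 0.4333 pos [0.1755 0.4624 0.3424] F [-0.1  1.   0.7] lip-frame tcp [-0.3507, 0.505, 0.0549]
turn [133.2  21.2  77.3] shift [ 0.0198 -0.3959  0.3156] q [ 1.21  0.25  0.36  1.7  -0.    1.57]
R [[-0.01, 0.35, 0.93], [-0.02, 0.93, -0.35], [-1.0, -0.02, 0.0]]
```

```bash
python3 -m crank '[[[0,0,0],[0,-0.028,0.0225],0],[[0,0,0],[0,-0.028,0.0225],0],[[0,0,0],[0,-0.028,0.0225],0],[[0,0,0],[0,-0.028,0.0225],0],[[0,0,0],[0,-0.028,0.0225],0],[[0,0,0],[0,-0.028,0.0225],0],[[0,0,0],[0,-0.028,0.0225],0],[[0,0,0],[0,-0.028,0.0225],0],[[0,0,0],[0,-0.028,0.0225],0],[[0,0,0],[0,-0.028,0.0225],0],[[0,0,0],[0,-0.028,0.0225],0],[[0,0,0],[0,-0.028,0.0225],0],[[0,0,0],[0,-0.028,0.0225],0],[[0,0,0],[0,-0.028,0.0225],0]]'
python3 - <<'E'
from h import *
delta([.33,-.02,.33],30,1)
E
```

```text
t: 1.6
eef_pos: [0.3331, -0.0147, 0.3517]
orientation: [-0.427, 1.569, -0.778]
force: [2.0, 1.0, 0.4]
grip_width: 0.0
t 1.6 pos [ 0.3331 -0.0147  0.3517] F [2.  1.  0.4] lip-frame tcp [-0.2792, 0.0103, 0.1068]
turn [-25.6 -58.6  14.9] shift [ 0.0217 -0.006  -0.0011] q [-0.04 -0.11 -0.01  1.67 -0.    0.31]
R [[0.0, 0.34, 0.94], [-0.0, 0.94, -0.34], [-1.0, -0.0, 0.0]]
```

```bash
python3 -m crank '[[[0,0,0],[0,0.012,0.033],0],[[0,0,0],[0,0.012,0.033],0],[[-2.73,-6.24,1.59],[0,0,0],0],[[-2.73,-6.24,1.59],[0,0,0],0],[[-2.73,-6.24,1.59],[0,0,0],0],[[-2.73,-6.24,1.59],[0,0,0],0],[[-2.73,-6.24,1.59],[0,0,0],0],[[-2.73,-6.24,1.59],[0,0,0],0],[[-2.73,-6.24,1.59],[0,0,0],0],[[-2.73,-6.24,1.59],[0,0,0],0],[[-2.73,-6.24,1.59],[0,0,0],0],[[0,0,0],[0,0,0],0]]'
python3 - <<'E'
from h import *
delta(U-.11*lx-.03*lz)
E
```

```text
t: 2.6
eef_pos: [0.4332, -0.0332, 0.3225]
orientation: [0.023, 0.629, 0.135]
force: [-0.7, -1.0, -0.9]
grip_width: 0.0003
t 2.6 pos [ 0.4332 -0.0332  0.3225] F [-0.7 -1.  -0.9] lip-frame tcp [-0.1811, -0.0223, 0.1298]
turn [-1.6 -6.   0.5] shift [ 0.0873  0.0187 -0.152 ] q [-0.41 -0.74 -0.88  0.57  0.43 -0.32]
R [[0.8, -0.12, 0.59], [0.11, 0.99, 0.06], [-0.59, 0.02, 0.81]]
```

The second joint is at its limit. Fitting the arm geometry to these poses, a 30° pitch at the lip would fold the arm too far, but about 50° is reachable. I'll use 50°, with the lip's outer lower edge bearing on the finger side near the tip.

```bash
python3 - <<'E'
from h import *
delta(U-.05*lx-.04*lz,50)
E
python3 -m crank '[[[0,6,0],[0,0,0],0],[[0,6,0],[0,0,0],0],[[0,3,0],[0,0,0],0],[[0,0,0],[0,0,0],0]]'
python3 - <<'E'
from h import *
delta(U-.05*lx-.04*lz,50)
E
```

```text
t 2.6 pos [ 0.4332 -0.0332  0.3225] F [-0.7 -1.  -0.9] lip-frame tcp [-0.1811, -0.0223, 0.1298]
turn [-1.6 14.   0.2] shift [ 0.148   0.019  -0.1557] q [-0.41 -0.74 -0.88  0.57  0.43 -0.32]
R [[0.8, -0.12, 0.59], [0.11, 0.99, 0.06], [-0.59, 0.02, 0.81]]
t: 2.93
eef_pos: [0.4268, -0.0354, 0.315]
orientation: [0.032, 0.915, 0.134]
force: [-0.3, -0.4, -0.4]
grip_width: 0.0002
t 2.9333 pos [ 0.4268 -0.0354  0.315 ] F [-0.3 -0.4 -0.4] lip-frame tcp [-0.1831, -0.0236, 0.1199]
turn [-2.2 -2.4  0.4] shift [ 0.1838  0.0207 -0.098 ] q [-0.28 -0.53 -0.61  0.88  0.25 -0.3 ]
R [[0.6, -0.11, 0.79], [0.08, 0.99, 0.07], [-0.79, 0.02, 0.61]]
```

```bash
python3 -m crank '[[[-1,-1,0],[0.026,0.003,-0.014],0],[[-1,-1,0],[0.026,0.003,-0.014],0],[[0,0,0],[0.026,0.003,-0.014],0],[[0,0,0],[0.026,0.003,-0.014],0],[[0,0,0],[0.026,0.003,-0.014],0],[[0,0,0],[0.026,0.003,-0.014],0],[[0,0,0],[0.02,0.003,-0.01],0],[[0,0,0],[0,0,0],0]]'
python3 - <<'E'
from h import *
import cv2
delta(U-.05*lx-.04*lz,50)
delta(U-.002*lx-.035*lz,50)
im=snapshot("scene"); cv2.imwrite("pics/s2.png",cv2.resize(im[60:300,130:450,::-1],None,fx=2.4,fy=2.4))
im=snapshot("wrist"); cv2.imwrite("pics/w2.png",im[:,:,::-1])
E
```

```text
t: 3.6
eef_pos: [0.4643, -0.0054, 0.1181]
orientation: [-0.012, 0.864, 0.128]
force: [-0.9, 0.0, -1.0]
grip_width: -0.0
t 3.6 pos [ 0.4643 -0.0054  0.1181] F [-0.9  0.  -1. ] lip-frame tcp [-0.0487, 0.0008, -0.0299]
turn [0.  0.5 0.6] shift [ 0.0022 -0.0008 -0.01  ] q [-0.14 -0.38 -1.1   0.16  0.17 -0.21]
R [[0.64, -0.14, 0.75], [0.08, 0.99, 0.11], [-0.76, -0.01, 0.65]]
t 3.6 pos [ 0.4643 -0.0054  0.1181] F [-0.9  0.  -1. ] lip-frame tcp [-0.0487, 0.0008, -0.0299]
turn [0.  0.5 0.6] shift [ 0.0457 -0.0003  0.0108] q [-0.14 -0.38 -1.1   0.16  0.17 -0.21]
R [[0.64, -0.14, 0.75], [0.08, 0.99, 0.11], [-0.76, -0.01, 0.65]]
```

View pics/s2.png

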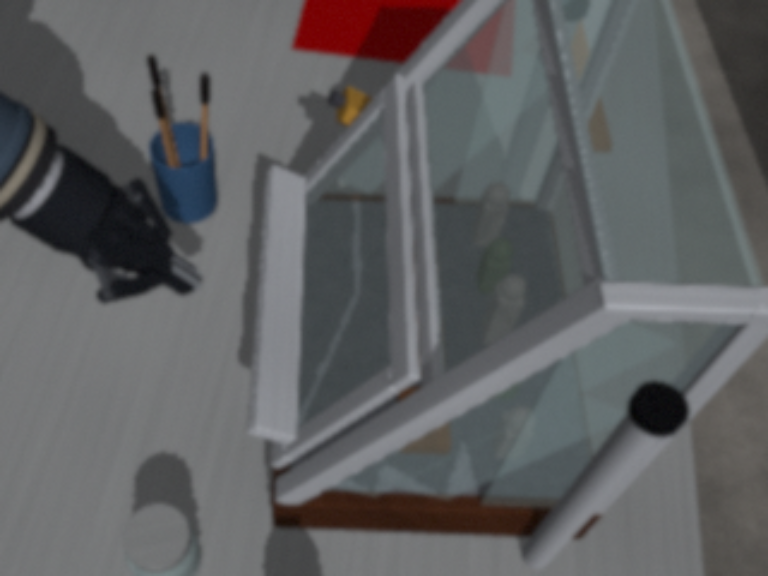

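View pics/w2.png

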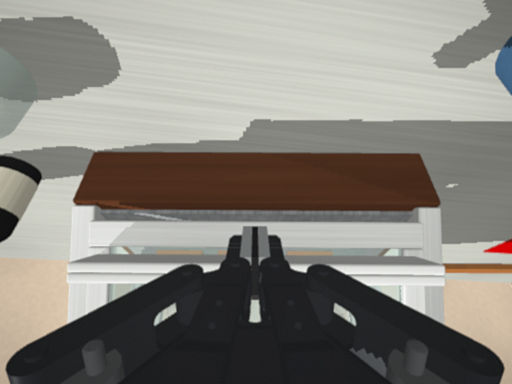

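The scene crop shows the shut fingers clear in front of the lip, with the tip at crop (195,285). The wrist view shows the tool centred, with the plinth face at rows 152–208 and the lip just above the fingers' heading. Next I slide in under the lip, then rise to contact.

```bash
python3 -m crank '[[[0,0,0],[0.0145,0,0.0025],0],[[0,0,0],[0.0145,0,0.0025],0],[[0,0,0],[0.0145,0,0.0025],0],[[0,0,0],[0,0,0],0]]'
python3 - <<'E'
from h import *
delta(U-.005*lx-.018*lz,50)
E
python3 -m crank '[[[0,0,0],[-0.0025,0,0.0075],0],[[0,0,0],[-0.0025,0,0.0075],0],[[0,0,0],[-0.0025,0,0.0075],0],[[0,0,0],[-0.0025,0,0.0075],0]]'
python3 - <<'E'
from h import *
delta(U-.005*lx+.05*lz,50)
E
```

```text
t: 4.03
eef_pos: [0.5055, -0.0026, 0.1039]
orientation: [-0.018, 0.848, 0.122]
force: [-0.2, 1.3, -0.7]
grip_width: 0.0001
t 4.0333 pos [ 0.5055 -0.0026  0.1039] F [-0.2  1.3 -0.7] lip-frame tcp [-0.006, -0.0023, -0.0216]
turn [0.1 1.4 0.8] shift [-0.0002  0.0023  0.0037] q [-0.11 -0.24 -1.09  0.01  0.15 -0.19]
R [[0.66, -0.14, 0.74], [0.08, 0.99, 0.11], [-0.75, -0.01, 0.66]]
t: 4.37
eef_pos: [0.522, -0.0009, 0.1391]
orientation: [-0.019, 0.844, 0.12]
force: [-0.6, -0.5, 0.0]
grip_width: 0.0
t 4.3667 pos [ 0.522  -0.0009  0.1391] F [-0.6 -0.5  0. ] lip-frame tcp [-0.0093, -0.0031, 0.0172]
turn [0.1 1.6 0.9] shift [-0.0063  0.0029  0.0325] q [-0.09 -0.27 -1.    0.12  0.14 -0.18]
R [[0.66, -0.13, 0.74], [0.08, 0.99, 0.11], [-0.75, -0.01, 0.66]]
```

Run:
```python
from h import *
import cv2
im=snapshot("scene"); cv2.imwrite("pics/s3f.png",im[:,:,::-1]); a=cv2.resize(im[70:270,190:330,::-1],None,fx=2.9,fy=2.9,interpolation=2)
im=snapshot("top"); cv2.imwrite("pics/t3f.png",im[:,:,::-1]); b=cv2.resize(im[130:250,110:330,::-1],None,fx=1.7,fy=1.7,interpolation=2)
c=np.zeros((580,790,3),np.uint8); c[:a.shape[0],:a.shape[1]]=a; c[:b.shape[0],410:410+b.shape[1]]=b
cv2.imwrite("pics/s3.png",c)
print(get_obs()["force"])
```

```text
[ 0.16934779  0.37953641 -0.53700266]
```

View pics/s3.png

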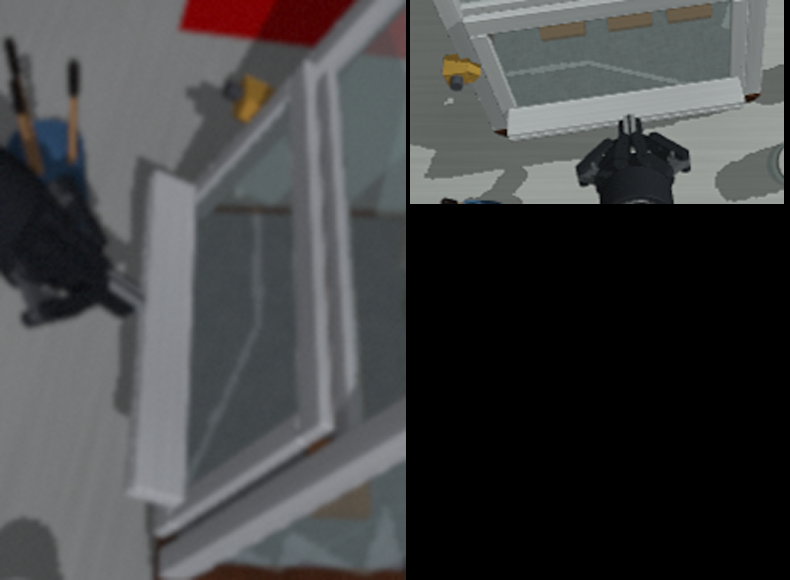

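Run:
```python
from h import *
o=get_obs();p=o["eef_pos"];print(p,o["joints"],o["force"])
for n in("scene","top"):
    for q in(p,U,U-.02*lx+.016*lz, U-.02*lx):
        h=P(n)@np.r_[q,1];print(n,(h[:2]/h[2]).round(1))
print(tri((239.3,173.4),(239.4,199.4)))
```

```text
[ 0.52328673 -0.00099291  0.14045412] [-0.09384661 -0.26967764 -1.00045312  0.12151075  0.14179256 -0.17999883] [ 0.16934779  0.37953641 -0.53700266]
scene [244.5 180.2]
scene [243.8 184.2]
scene [239.4 178. ]
scene [236.  181.4]
top [238.3 194.3]
top [237.3 196.6]
top [237.5 199.7]
top [238.3 204.2]
(array([ 0.51135831, -0.00367226,  0.16600259]), np.float64(0.0030125916063025167))
```

Run:
```python
from h import *
import cv2
h=P("scene")@[.4643,-.0054,.1181,1];print("s2 tip pred",h[:2]/h[2], "in crop",(h[:2]/h[2]-[130,60])*2.4)
a0=cv2.imread("pics/scene0.png");a1=cv2.imread("pics/s3f.png");b0=cv2.imread("pics/top0.png");b1=cv2.imread("pics/t3f.png")
z=lambda i,f:cv2.resize(i,None,fx=f,fy=f,interpolation=2)
r1=np.hstack([z(i[120:250,220:300],3) for i in(a0,a1)]); r2=np.hstack([z(i[175:225,160:320],2.4) for i in(b0,b1)])
c=np.zeros((r1.shape[0]+r2.shape[0],max(r1.shape[1],r2.shape[1]),3),np.uint8);c[:r1.shape[0],:r1.shape[1]]=r1;c[r1.shape[0]:,:r2.shape[1]]=r2
print(c.shape);cv2.imwrite("pics/d.png",c)
```

```text
s2 tip pred [218.48860229 183.44337223] in crop [212.3726455  296.26409336]
(510, 768, 3)
```

View pics/d.png

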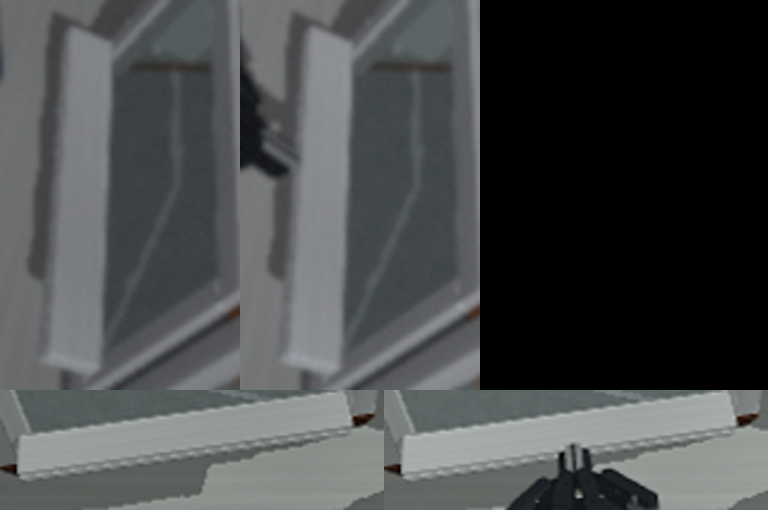

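The fingers are visible in front of the lip and the lip has not moved. In the images the real fingertips sit about 25 mm behind the reported TCP along the tool axis. I'll back off, pitch a bit steeper for reach, and go in deeper.

```bash
python3 -m crank '[[[0,0,0],[-0.02,0,-0.008],0],[[0,3,0],[0,0,0],0],[[0,3,0],[0,0,0],0],[[0,0,0],[0,0,0],0]]'
python3 - <<'E'
from h import *
delta(U-.02*lx-.042*lz,55)
E
```

```text
t: 4.8
eef_pos: [0.5016, -0.0043, 0.1558]
orientation: [-0.025, 0.943, 0.113]
force: [1.1, -0.3, 0.3]
grip_width: -0.0003
t 4.8 pos [ 0.5016 -0.0043  0.1558] F [ 1.1 -0.3  0.3] lip-frame tcp [-0.0356, -0.0034, 0.0213]
turn [0. 1. 1.] shift [ 0.0399  0.0042 -0.0515] q [-0.09 -0.29 -0.88  0.36  0.12 -0.19]
R [[0.58, -0.13, 0.8], [0.07, 0.99, 0.12], [-0.81, -0.01, 0.59]]
```

```bash
python3 -m crank '[[[0,0,0],[0.01,0.001,-0.0125],0],[[0,0,0],[0.01,0.001,-0.0125],0],[[0,0,0],[0.01,0.001,-0.0125],0],[[0,0,0],[0.006,0.001,-0.01],0],[[0,0,0],[0,0,0],0]]'
python3 - <<'E'
from h import *
delta(U+.025*lx-.042*lz,55)
E
```

```text
t: 5.22
eef_pos: [0.4843, -0.0036, 0.101]
orientation: [-0.026, 0.93, 0.113]
force: [-0.3, -0.2, -1.3]
grip_width: -0.0001
t 5.2167 pos [ 0.4843 -0.0036  0.101 ] F [-0.3 -0.2 -1.3] lip-frame tcp [-0.0229, -0.0003, -0.0347]
turn [0.1 1.7 1. ] shift [0.0468 0.0011 0.0122] q [-0.09 -0.26 -1.03  0.17  0.12 -0.19]
R [[0.59, -0.13, 0.79], [0.07, 0.99, 0.12], [-0.8, -0.02, 0.6]]
```

```bash
cat >> h.py <<'E'
import cv2
def track():
    """sash travel since start (m): lip-end patches matched along their predicted path"""
    out={}
    for n in("scene","top"):
        ref=cv2.cvtColor(cv2.imread(f"pics/{n}0.png"),6); im=cv2.cvtColor(snapshot(n)[:,:,::-1].copy(),6)
        for e,y in(("R",-.138),("L",.138)):
            q=U+.016*lz+y*Yc; px=lambda d:(lambda h:h[:2]/h[2])(P(n)@np.r_[q+d*lz,1])
            w=(17,17); t=cv2.getRectSubPix(ref,w,tuple(map(float,px(0))))
            D=np.arange(0,.18,.001)
            s=[cv2.matchTemplate(cv2.getRectSubPix(im,w,tuple(map(float,px(d)))),t,cv2.TM_CCOEFF_NORMED)[0,0] for d in D]
            i=int(np.argmax(s)); out[n+e]=(float(D[i]),round(float(s[i]),2))
    print(out); return out
E
python3 -m crank '[[[0,0,0],[0.011,0,0.002],0],[[0,0,0],[0.011,0,0.002],0],[[0,0,0],[0.011,0,0.002],0],[[0,0,0],[0.011,0,0.002],0],[[0,0,0],[0,0,0],0]]'
python3 - <<'E'
from h import *
delta(U+.025*lx-.02*lz,55);track()
im=snapshot("top")
cv2.imwrite("pics/t4.png",cv2.resize(im[170:270,170:310,::-1],None,fx=4,fy=4,interpolation=2))
E
```

```text
t: 5.63
eef_pos: [0.5184, -0.0, 0.0733]
orientation: [-0.026, 0.922, 0.112]
force: [-1.5, 0.1, -0.6]
grip_width: -0.0004
t 5.6333 pos [ 0.5184 -0.      0.0733] F [-1.5  0.1 -0.6] lip-frame tcp [0.0206, -0.0016, -0.0415]
turn [0.  2.2 1.1] shift [-0.0044  0.0015  0.0216] q [-0.07 -0.13 -1.04  0.02  0.11 -0.17]
R [[0.6, -0.13, 0.79], [0.07, 0.99, 0.11], [-0.8, -0.02, 0.6]]
{'sceneR': (0.0, 1.0), 'sceneL': (0.0, 1.0), 'topR': (0.0, 1.0), 'topL': (0.0, 1.0)}
```

View pics/t4.png

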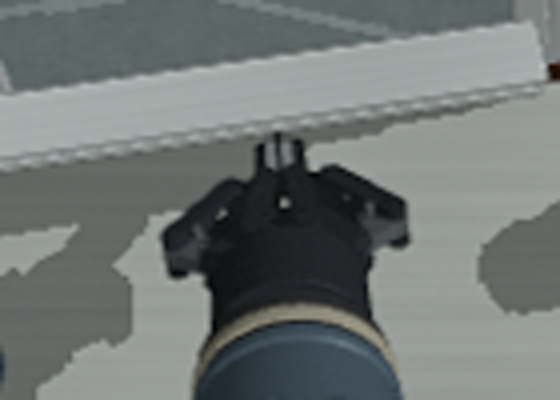

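The fingertips meet or pass under the lip's lower outer edge at crop (280,133), and nothing has moved. I'll go a little deeper, then press up and track the lip.

```bash
python3 -m crank '[[[0,0,0],[0.01,0,0.003],0],[[0,0,0],[-0.003,0,0.007],0],[[0,0,0],[-0.003,0,0.007],0],[[0,0,0],[-0.003,0,0.007],0],[[0,0,0],[-0.003,0,0.007],0],[[0,0,0],[-0.003,0,0.007],0]]'
python3 - <<'E'
from h import *
delta(U+.025*lx+.03*lz,55);track()
E
```

```text
t: 6.28
eef_pos: [0.5415, 0.0034, 0.1036]
orientation: [-0.026, 0.924, 0.111]
force: [-1.0, 0.2, -3.8]
grip_width: -0.0002
t 6.2833 pos [0.5415 0.0034 0.1036] F [-1.   0.2 -3.8] lip-frame tcp [0.0258, -0.0015, -0.0036]
turn [-0.   2.1  1.1] shift [-0.0139  0.0012  0.0306] q [-0.06 -0.13 -0.94  0.12  0.1  -0.16]
R [[0.6, -0.13, 0.79], [0.07, 0.99, 0.11], [-0.8, -0.02, 0.6]]
{'sceneR': (0.022, 0.91), 'sceneL': (0.024, 0.97), 'topR': (0.027, 0.8), 'topL': (0.028, 0.9)}
```

The lip is rising, about 24 mm so far, with roughly 4 N on the tool. I'll continue partway.

```bash
python3 -m crank '[[[0,0,0],[-0.003,0,0.007],0],[[0,0,0],[-0.003,0,0.007],0],[[0,0,0],[-0.003,0,0.007],0],[[0,0,0],[-0.003,0,0.007],0],[[0,0,0],[-0.003,0,0.007],0]]'
python3 - <<'E'
from h import *
delta(U+.025*lx+.08*lz,55);track()
a=snapshot("scene");b=snapshot("top");cv2.imwrite("pics/s5f.png",a[:,:,::-1]);cv2.imwrite("pics/t5f.png",b[:,:,::-1])
z=lambda i:cv2.resize(np.ascontiguousarray(i[:,:,::-1]),None,fx=8,fy=8,interpolation=2)
c=np.hstack([z(a[85:155,240:290]),z(b[155:225,130:180])]);cv2.imwrite("pics/z5.png",c);print(c.shape)
E
```

```text
t: 6.8
eef_pos: [0.5607, 0.0065, 0.1388]
orientation: [-0.026, 0.925, 0.11]
force: [-0.6, -1.0, -3.2]
grip_width: 0.0001
t 6.8 pos [0.5607 0.0065 0.1388] F [-0.6 -1.  -3.2] lip-frame tcp [0.025, -0.0012, 0.0366]
turn [-0.   2.   1.1] shift [-0.017   0.0009  0.04  ] q [-0.04 -0.14 -0.84  0.23  0.09 -0.15]
R [[0.6, -0.13, 0.79], [0.07, 0.99, 0.11], [-0.8, -0.02, 0.6]]
{'sceneR': (0.063, 0.93), 'sceneL': (0.065, 0.92), 'topR': (0.067, 0.81), 'topL': (0.067, 0.9)}
(560, 800, 3)
```

View pics/z5.png

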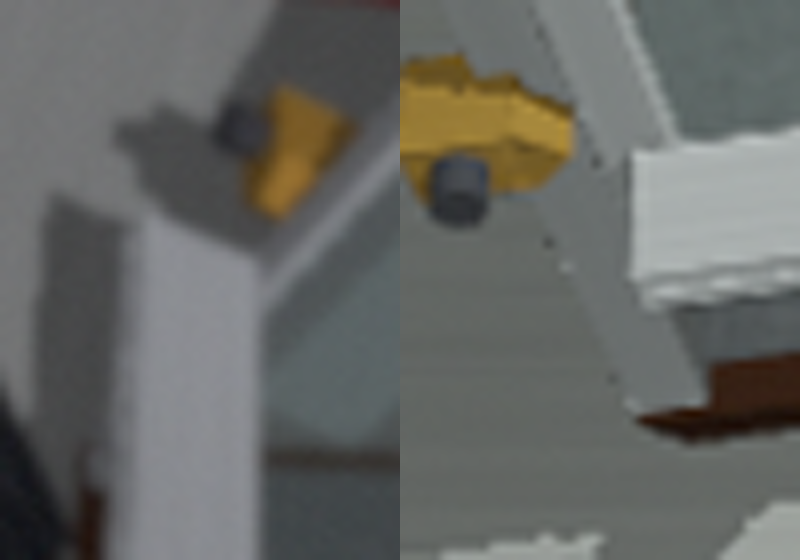

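Run:
```python
from h import *
S=lambda x,y:("scene",240+x/8-.44,85+y/8-.44)
T=lambda x,y:("top",130+(x-400)/8-.44,155+y/8-.44)
def onY(a,y):
    p,d=ray(*a); s=(y-(p-U)@Yc)/(d@Yc); q=p+s*d-U; return (q@lx*1e3).round(1),(q@lz*1e3).round(1)
for k,a in dict(S_tip=S(278,218),S_tipl=S(250,200),S_tipr=S(300,195),T_in=T(575,103),T_out=T(573,152),T_low=T(545,190)).items(): print(k,onY(a,.157))
for k,a in dict(S_out=S(145,212),S_in=S(258,258),T_in=T(632,152),T_out=T(632,280)).items(): print(k,onY(a,.145))
for k,(a,b) in dict(out=(S(145,212),T(632,280)),inn=(S(258,258),T(632,152)),tip1=(S(278,218),T(573,152)),tip2=(S(278,218),T(575,103)),tip3=(S(300,195),T(575,103)),tip4=(S(255,212),T(573,152))).items():
    q,e=tri(a[1:],b[1:]);q-=U;print(k,[float((q@v*1e3).round(1)) for v in(lx,Yc,lz)],round(e*1e3,1))
```

```text
S_tip (np.float64(20.4), np.float64(93.5))
S_tipl (np.float64(9.7), np.float64(95.1))
S_tipr (np.float64(20.7), np.float64(104.4))
T_in (np.float64(29.4), np.float64(96.3))
T_out (np.float64(13.7), np.float64(96.0))
T_low (np.float64(-14.2), np.float64(115.3))
S_out (np.float64(-19.2), np.float64(85.1))
S_in (np.float64(17.7), np.float64(87.1))
T_in (np.float64(18.5), np.float64(87.6))
T_out (np.float64(-19.2), np.float64(84.3))
out [-19.5, 144.9, 85.0] 0.5
inn [17.9, 144.8, 87.6] 0.9
tip1 [20.9, 159.5, 90.2] 3.0
tip2 [21.3, 154.3, 99.2] 8.0
tip3 [18.8, 153.4, 107.4] 0.2
tip4 [14.6, 157.4, 92.9] 3.0
```

The lip's middle is at about +77 to 78 mm and the clip's edge is at about +95 mm, both in the start lip frame. About 17 mm remain.

```bash
python3 -m crank '[[[0,0,0],[-0.003,0,0.007],0],[[0,0,0],[-0.003,0,0.007],0],[[0,0,0],[0,0,0],0],[[0,0,0],[0,0,0],0]]'
python3 - <<'E'
from h import *
delta(U,55);track()
E
```

```text
t: 7.33
eef_pos: [0.5682, 0.0079, 0.152]
orientation: [-0.026, 0.925, 0.111]
force: [-1.2, -1.0, -1.1]
grip_width: 0.0002
t 7.3333 pos [0.5682 0.0079 0.152 ] F [-1.2 -1.  -1.1] lip-frame tcp [0.025, -0.0009, 0.0518]
turn [-0.   2.   1.1] shift [-0.0027  0.0009 -0.0575] q [-0.04 -0.14 -0.8   0.27  0.09 -0.15]
R [[0.6, -0.13, 0.79], [0.07, 0.99, 0.11], [-0.8, -0.02, 0.6]]
{'sceneR': (0.077, 0.9), 'sceneL': (0.08, 0.89), 'topR': (0.081, 0.81), 'topL': (0.08, 0.9)}
```

```bash
python3 -m crank '[[[0,0,0],[-0.001,0,0.0025],0],[[0,0,0],[0,0,0],0],[[0,0,0],[0,0,0],0]]'
python3 - <<'E'
from h import *
delta(U,55);track()
a=snapshot("scene");b=snapshot("top")
z=lambda i:cv2.resize(np.ascontiguousarray(i[:,:,::-1]),None,fx=8,fy=8,interpolation=2)
c=np.hstack([z(a[85:155,240:290]),z(b[155:225,130:180])]);cv2.imwrite("pics/z6.png",c)
E
```

```text
t: 7.68
eef_pos: [0.5694, 0.0081, 0.154]
orientation: [-0.026, 0.925, 0.111]
force: [-1.1, 0.2, 0.5]
grip_width: 0.0003
t 7.6833 pos [0.5694 0.0081 0.154 ] F [-1.1  0.2  0.5] lip-frame tcp [0.025, -0.0009, 0.0542]
turn [-0.   2.   1.1] shift [-0.0018  0.0009 -0.0597] q [-0.04 -0.14 -0.8   0.28  0.09 -0.15]
R [[0.6, -0.13, 0.79], [0.07, 0.99, 0.11], [-0.8, -0.02, 0.6]]
{'sceneR': (0.079, 0.88), 'sceneL': (0.081, 0.88), 'topR': (0.082, 0.8), 'topL': (0.083, 0.89)}
```

View pics/z6.png

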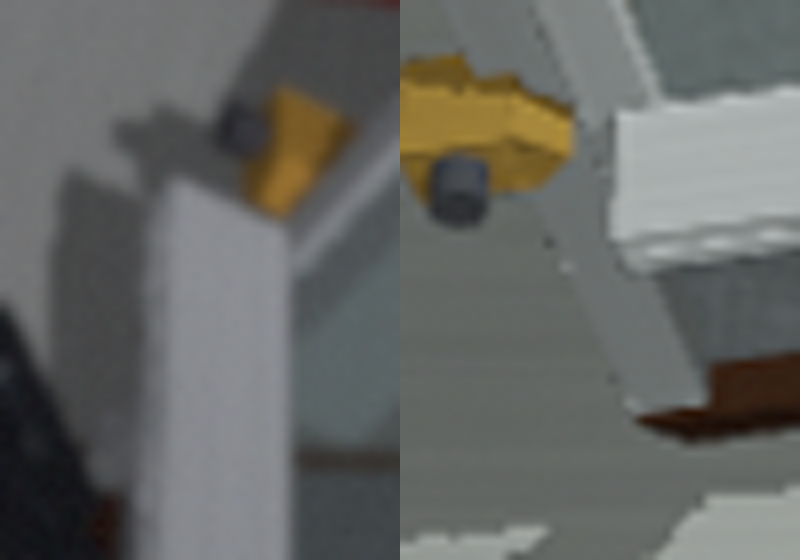

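Run:
```python
from h import *
S=lambda x,y:("scene",240+x/8-.44,85+y/8-.44)
T=lambda x,y:("top",130+(x-400)/8-.44,155+y/8-.44)
def onY(a,y):
    p,d=ray(*a); s=(y-(p-U)@Yc)/(d@Yc); q=p+s*d-U; return (q@lx*1e3).round(1),(q@lz*1e3).round(1)
for k,a in dict(S_out=S(168,181),S_in=S(287,222),T_in=T(612,112),T_out=T(612,241)).items(): print(k,onY(a,.145))
for k,(a,b) in dict(out=(S(168,181),T(612,241)),inn=(S(287,222),T(612,112))).items():
    q,e=tri(a[1:],b[1:]);q-=U;print(k,[float((q@v*1e3).round(1)) for v in(lx,Yc,lz)],round(e*1e3,1))
```

```text
S_out (np.float64(-20.0), np.float64(98.7))
S_in (np.float64(16.9), np.float64(103.4))
T_in (np.float64(16.4), np.float64(105.2))
T_out (np.float64(-20.8), np.float64(101.5))
out [-19.3, 145.6, 98.8] 1.3
inn [17.3, 145.3, 103.5] 0.9
```

The lip's middle is at about +94 mm against the clip at about +95 mm. I'll withdraw down along the slope, then outward.

```bash
python3 -m crank '[[[0,0,0],[0.003,0,-0.007],0],[[0,0,0],[0.003,0,-0.007],0],[[0,0,0],[0.003,0,-0.007],0],[[0,0,0],[-0.018,0,-0.008],0],[[0,0,0],[-0.02,0,-0.008],0],[[0,0,0],[-0.02,0,-0.008],0],[[0,0,0],[-0.02,0,-0.008],0],[[0,0,0],[0,0,0],0],[[0,0,0],[0,0,0],0],[[0,0,0],[0,0,0],0]]'
python3 - <<'E'
from h import *
delta(U,55);track()
for n in("scene","top"):
    a=cv2.imread(f"pics/{n}0.png").astype(int);b=snapshot(n)[:,:,::-1].astype(int);cv2.imwrite(f"pics/{n}_end.png",b)
    boxes=dict(scene=dict(jar=(180,262,216,308),bottle=(240,305,275,345),clip=(268,94,284,106),brushes=(188,80,222,112)),top=dict(pot=(128,244,175,285),jar=(318,210,355,242),bottle=(342,150,378,183),clip=(128,160,153,184)))[n]
    for k,(x0,y0,x1,y1) in boxes.items(): print(n,k,"mean diff",np.abs(a-b)[y0:y1,x0:x1].mean().round(2))
E
```

```text
t: 8.72
eef_pos: [0.4789, -0.003, 0.1703]
orientation: [-0.024, 0.93, 0.112]
force: [-0.1, -0.4, 0.3]
grip_width: 0.0002
t 8.7167 pos [ 0.4789 -0.003   0.1703] F [-0.1 -0.4  0.3] lip-frame tcp [-0.062, 0.001, 0.0228]
turn [-0.1  1.7  1.1] shift [0.066  0.0002 0.0036] q [-0.09 -0.37 -0.9   0.41  0.12 -0.19]
R [[0.59, -0.13, 0.79], [0.07, 0.99, 0.11], [-0.8, -0.01, 0.6]]
{'sceneR': (0.079, 0.88), 'sceneL': (0.081, 0.88), 'topR': (0.082, 0.8), 'topL': (0.083, 0.89)}
scene jar mean diff 7.82
scene bottle mean diff 6.57
scene clip mean diff 5.53
scene brushes mean diff 8.65
top pot mean diff 11.59
top jar mean diff 9.65
top bottle mean diff 7.6
top clip mean diff 7.48[ WARN:0@3.264] global loadsave.cpp:1063 imwrite_ Unsupported depth image for selected encoder is fallbacked to CV_8U.
```

Run:
```python
import cv2,numpy as np
B=dict(scene=dict(jar=(180,262,216,308),bottle=(240,305,275,345),clip=(268,94,284,106),brushes=(188,80,222,112)),top=dict(pot=(128,244,175,285),jar=(318,210,355,242),bottle=(342,150,378,183),clip=(128,160,153,184)))
for n in B:
    a=cv2.imread(f"pics/{n}0.png",0);b=cv2.imread(f"pics/{n}_end.png",0)
    print(n,"baseline diff",np.abs(a.astype(int)-b)[300:,380:430].mean())
    for k,(x0,y0,x1,y1) in B[n].items():
        r=cv2.matchTemplate(b[y0-8:y1+8,x0-8:x1+8],a[y0:y1,x0:x1],5);_,m,_,l=cv2.minMaxLoc(r);print(k,np.array(l)-8,round(m,3))
cv2.imwrite("pics/end.png",np.vstack([cv2.imread("pics/scene_end.png")[40:340,100:480],cv2.imread("pics/top_end.png")[0:300,90:470]]).repeat(1,0))
```

```text
scene baseline diff 7.936904761904762
jar [0 0] 0.997
bottle [0 0] 0.999
clip [0 0] 0.983
brushes [0 0] 0.938
top baseline diff 10.128333333333334
pot [0 0] 0.941
jar [0 0] 1.0
bottle [0 0] 1.0
clip [0 0] 0.999
```

View pics/end.png

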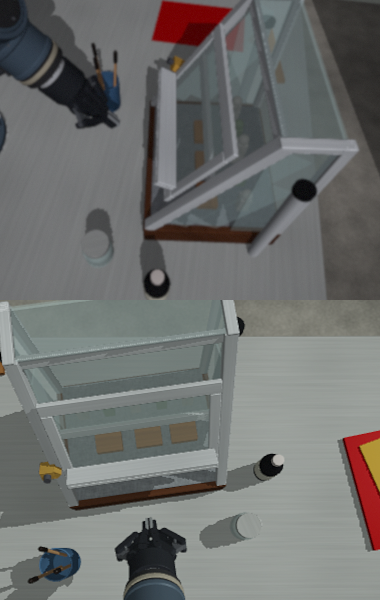

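The final view shows the window raised, with the lip's left end at the clip, at about (70,475) in the lower half. The gripper is clear in front, and the pot, bottle and jar are where they were (0 px shift). I'm handing in.

```bash
python3 -c "
from bench import *
print(hand_in())"
```

```text
the job is handed in; nothing more can be done
None
```

I pushed the window up about 80 mm from beneath its lip with the shut fingertips, left it level with the clip, withdrew, and handed in at about t = 8.7 s. `hand_in()` gives no verdict, so the checks below are my own measurements.

**Last checks**
- **Lip height:** its middle measured about 94 mm above where the lip's underside started, against about 95.5 mm for the clip's point. That is roughly 2 mm apart, within the 8 mm allowed. The lip held the same height after the fingers left.
- **Objects:** the pot, bottle, jar and clip showed 0 px of shift in the images. The gripper stood clear and the tool force was about 0.

**What disagreed**
- **First push missed:** it passed in front of the lip without moving it. The fingertips sit about 25 mm behind the reported TCP in the images, and I corrected for that.
- **Steeper tool:** a 30° tool pitch was out of reach, so I pushed at about 53°.
- **Travel estimates:** patch matching gave 79–83 mm. Corner triangulation put the lip 3–5 mm higher than that. Either value falls within tolerance.
- **Clip height:** its readings in the two views spread over about 93 to 96 mm.

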